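Open the touch-latch hatch of the gun monitor and reset its tripped breaker

ROBOT

A 6-joint arm with a two-finger parallel gripper is mounted at the origin on a cart in front of the work surface, level with it; the furniture and walls round the work are solid. World frame = base frame: x ahead of the robot, y to its left, z up, the work surface at z = 0. Lengths are in m, angles in rad, forces in N, time in s.
With the tool pointing down it reaches from about 0.25 to 0.775 m from the base axis. Payload 4 kg.
Tool frame: the origin (TCP) lies on the centre line of the jaws, within the pads' length; the fingertips stand 8 mm ahead of it and the grasp point (between the pads) lies 11 mm behind it; y points along the fingers, x is the direction in which the jaws open and shut, and the axes are right-handed (so a half turn about y gives the same grasp; the last joint's range is limited). The gripper opens to 94 mm and grips with 3 to 60 N. Pads are 16 mm wide; open, the fingers measure 119 mm over their backs; the gripper's body (75 mm by 177 mm) begins 78 mm behind the grasp point.
Start: joints at [1.225, 0.087, 1.371, -0, 1.684, -0.103], TCP at [0.132, 0.534, 0.214] pointing down, gripper open.
Joint ranges: [-3.1, 3.1], [-0.76, 2.03], [0.27, 2.55], [-1.08, 4.22], [0.17, 2.65], [-2.57, 2.57]. Speed limits (rad/s): [2.79, 2.79, 3.14, 3.14, 3.14, 3.14].

INTERFACE

Orientations are given as [roll, pitch, yaw] about the fixed x, y, z axes, in that order (R = Rz(yaw) Ry(pitch) Rx(roll)).
In Python, from bench import robot gives the robot as it stands.
- The arm moves only by the tool step_arm, never from a script. Its argument "commands" is a list of rows, each an object with "xyz": the shift along the world's x, y, z in m, a list of three; "twist": the turn, a rotation vector about the world's x, y, z in degrees, a list of three. In form: [{"xyz": [tx, ty, tz], "twist": [ax, ay, az]}, ...]. A call has 1 to 12 rows; each row is the pose to reach, as a shift and turn from the pose commanded when the call began; what a row does not reach only later rows make up. A row lasts 1/12 s, in which the tool goes at most 41.7 mm and 7.16 degrees, less where a joint would pass 70% of its speed; a pose out of reach is approached as far as the arm can. A call with a gripper value outside its range is refused whole. "fingers" is the closure in counts, from 0 (fully open) to 255 (shut), set as the call begins (left out, the last holds). The fingers move at their own pace and stop on an object; the grip force is fixed at half the most. Time passes only in rows, so rows that repeat a pose let the fingers close. It gives the time, the measured TCP pose, the force and the opening at its end, in the units of the state.
- robot.get_obs(): the state, without advancing time (a new reading comes with each control period).
- robot.snapshot(name): name is "scene" or "top"; returns (picture, depth): 400x640x3 uint8, red, green, blue; 400x640 float32, m along the optical axis (not along the pixel's ray), 0 where there is no reading.
- robot.camera_info(name): a dict with "fx", "fy", "cx", "cy" (pixels), "k1" (the pictures are not rectified: a ray, as slopes to the right and down, at radius r is drawn at 1 + k1 r^2 times it, then the intrinsics apply), "R" (3x3) and "t" (3): a world point X has camera coordinates R X + t. Camera axes: x right, y down, z forward; pixel columns grow to the right and rows downward; lengths in m; the calibration is good to about 2 mm. A picture is of the moment at which its call begins. camera_info takes no time and is no camera call.
- robot.close_job(): hands the job in, once; it reports no verdict.
The state is a dict: "time": time; "joint_positions": joint angles; "qvel": joint speeds; "joint_torque": joint torques, N m; "tool_pos": TCP position; "ee_rot": TCP orientation; "wrist_force": force on the tool from outside, world axes, zero at the start; "wrist_torque": the same for the moment, N m; "width": finger opening in m.
Only numpy, scipy, OpenCV 4.12 (cv2) and the standard library are available. Lean on these libraries where they do the work, as an engineer would, in place of code of your own. Each camera call takes 0.05 s, during which the arm holds its last target.

TASK

One of the three push-to-reset breakers under the blue hatch of the grey gun monitor has tripped. Using fingertip touches only, press the black pad at the front of the hatch to spring its push-push latch, move away so that the hatch pops up by itself, push the hatch right back until it rests open with nothing touching it, and then press the breaker button that stands out fully home. Leave the hatch open and the other two buttons in, never take the hatch between the fingers or press it harder than its light spring asks, and leave the things lying about where they are.

Things in the scene. Friction and masses are not known exactly. Their poses are not given: they have to be found in the camera images.
- unit: The gun monitor: a grey desktop case with a black lower half, 190 mm deep (x) x 230 mm wide (y) x 85 mm high, screwed to the worktop. Origin: centre of its underside. Its x axis points from its sloped front panel to its rear, y to its left, z up; it may stand turned by up to about 20 degrees. In its flat top (85 mm above the worktop) is a well, 94 mm (x) by 128 mm (y), centred over the origin, whose floor lies 34 mm below the top; the closed hatch covers it.
- hatch (a joint): Angle (rad) of the blue hatch: a plate 90 mm long (x), 124 mm wide, 4 mm thick, hinged along its rear edge. 0: closed, latched, flush with the unit's top. Pressed 4 to 5 mm down at the pad (about 5 N; firm stop at -0.07) and let go, it unlatches and a spring lifts it to about 1.0; shut again, it latches again. Pushed past upright (1.57) it falls onto its stop at 1.87 and stays; short of that it falls back to 1.0.
- hatch_press (a point): Centre of the round black rubber press pad (21 mm across) on top of the hatch, 16 mm behind the middle of its front edge and 74 mm ahead of the hinge line. It moves with the hatch; its x axis points along the plate to the hinge, z out of the plate's outer face.
- hatch_edge (a point): Middle of the free (front) edge of the hatch, 90 mm from the hinge line, half way through the plate. On the inner face a white latch tongue, 20 mm wide and 31 mm deep, hangs 46 mm to the left (unit +y) of this point, 11 mm in from the edge; the middle of the inner face is clear for a push.
- hatch_hinge (a point): Middle of the hinge line, fixed to the unit: 45 mm behind its origin (unit +x) and 85 mm above the worktop. Axes as the unit's; the hinge line runs along y. The open hatch stands over it, leaning back by 17 degrees.
- button_a (a joint): Travel in m of the button of breaker a: 0 when it stands out (tripped), 0.006 when it is fully home; it moves straight down against about 4 N and stays where it is left. One of the three starts out and two start in; which of the three places in the row is whose varies.
- button_a_top (a point): Centre of the white top (12 mm across) of breaker a's button. The three stand in a row along the unit's y, 34 mm apart, 5 mm ahead of the unit's origin. The top is 71.5 mm above the worktop when out, with a red band showing below it (13.5 mm under the unit's top), and 65.5 mm when home, 2 mm above its black collar (16 mm across). Axes as the unit's.
- button_b (a joint): Travel in m of the button of breaker b: 0 when it stands out (tripped), 0.006 when it is fully home; it moves straight down against about 4 N and stays where it is left. One of the three starts out and two start in; which of the three places in the row is whose varies.
- button_b_top (a point): Centre of the white top (12 mm across) of breaker b's button. The three stand in a row along the unit's y, 34 mm apart, 5 mm ahead of the unit's origin. The top is 71.5 mm above the worktop when out, with a red band showing below it (13.5 mm under the unit's top), and 65.5 mm when home, 2 mm above its black collar (16 mm across). Axes as the unit's.
- button_c (a joint): Travel in m of the button of breaker c: 0 when it stands out (tripped), 0.006 when it is fully home; it moves straight down against about 4 N and stays where it is left. One of the three starts out and two start in; which of the three places in the row is whose varies.
- button_c_top (a point): Centre of the white top (12 mm across) of breaker c's button. The three stand in a row along the unit's y, 34 mm apart, 5 mm ahead of the unit's origin. The top is 71.5 mm above the worktop when out, with a red band showing below it (13.5 mm under the unit's top), and 65.5 mm when home, 2 mm above its black collar (16 mm across). Axes as the unit's.
- carton_low: Brown carton with a blue stripe, 65 x 70 x 55 mm; a bystander, to be left alone. Origin: centre of its underside.
- oil_bottle: Amber oil bottle with a red spout, 48 mm across, 92 mm high; a bystander, to be left alone. Origin: centre of its underside.
- steel_cup: Dull grey steel cup holding worn pins, 59 mm across, 64 mm high; a bystander, to be left alone. Origin: centre of its underside.
- pliers: Pliers with blue handles lying flat, 46 x 162 x 14 mm; a bystander, to be left alone. Origin: centre of its underside.
- carton_tall: Brown carton with a yellow stripe, 67 x 75 x 80 mm; a bystander, to be left alone. Origin: centre of its underside.
- screwdriver: Screwdriver with an orange handle lying flat, 194 mm long, 27 mm thick; a bystander, to be left alone. Origin: centre of its underside.

How it is judged:
By the outcome, as a careful person would: the job done as asked, in the order asked, and still so for the second after the job is handed in, with the robot touching nothing.
It also fails if it takes over 48 s, if anything falls off the work surface, if the arm or the gripper's body presses on something with over 40 N, if the wrist force passes 120 N, or if a joint passes its speed limit or range.

## Working session

There is one attempt and no reset: what is moved stays moved. The work goes in short steps, Python scripts to look and compute and a tool call to move; the robot and the scene stay as the last step left them, time stands still between calls to the robot, and variables do not carry over. Pictures are saved under pics/ and viewed, and the job is handed in when it is done.

Besides the shell and the picture viewer there is one more tool, called after "Request:" by a JSON object that holds its "method" and its "body", one argument or row to a line. step_arm: Moves the arm, as the interface text tells. Its arguments: {"type":"object","properties":{"commands":{"type":"array"},"fingers":{"type":"number"}},"required":["commands"]}

```bash
ls; mkdir -p pics; python3 - <<'E'
from bench import robot
import cv2,numpy as np
print(robot.get_obs())
for n in("scene","top"):
    p,d=robot.snapshot(n); np.savez(f"pics/{n}0.npz",p=p,d=d)
    cv2.imwrite(f"pics/{n}0.png",p[...,::-1]); print(n,robot.camera_info(n))
E
```

```text
pics
{'time': 0.0, 'joint_positions': array([ 1.22488181e+00,  8.79663803e-02,  1.37223910e+00, -1.48953725e-06,
        1.68360520e+00, -1.03111158e-01]), 'qvel': array([ 9.23677029e-04, -4.23006460e-06,  1.90108709e-03, -3.12087550e-04,
       -5.79815999e-05, -1.56570543e-03]), 'joint_torque': array([-5.49166198e-04, -3.40174735e+01, -3.02430189e+01,  7.18046282e-02,
        3.27989913e-02, -1.62470956e-04]), 'tool_pos': array([0.13206367, 0.53336277, 0.21230564]), 'ee_rot': array([-1.5705695 ,  0.00220641,  1.32799305]), 'wrist_force': array([-1.15589383, -0.03344381,  0.17467084]), 'wrist_torque': array([ 0.05054698,  0.00026298, -0.03367535]), 'width': 0.09360256178441588}
scene {'fx': 405.12778087134507, 'fy': 405.12778087134507, 'cx': 321.72688004598837, 'cy': 204.0943411424314, 'k1': -0.02520629434316016, 'R': array([[ 0.77628234, -0.63035487, -0.00620305],
       [-0.32057794, -0.386281  , -0.86487963],
       [ 0.54278496,  0.67337934, -0.50194098]]), 't': array([-0.27364593,  0.34708035,  0.57302453])}
top {'fx': 482.9711575307274, 'fy': 482.9711575307274, 'cx': 321.3763865409786, 'cy': 195.6078180631548, 'k1': -0.049629782879579594, 'R': array([[ 0.02280987, -0.999668  , -0.01198334],
       [-0.98044502, -0.02002447, -0.19577174],
       [ 0.19546678,  0.01621453, -0.98057627]]), 't': array([0.21945303, 0.57520394, 1.19829722])}
```

View pics/scene0.png

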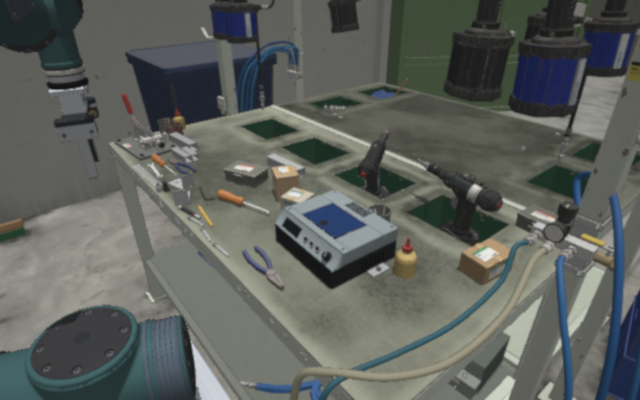

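View pics/top0.png

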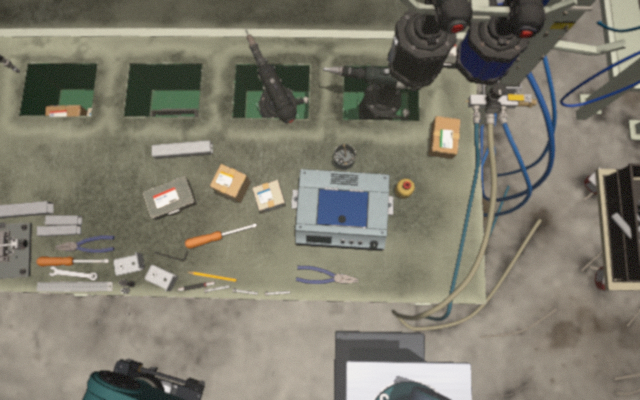

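The top view shows the unit centred near (343,208), with its blue hatch spanning about (317–369, 190–227) and the black pad near (341,219). Pliers lie in front of it, with the cup and bottle at the rear and right. Next I measure the hatch corners and the pad.

```bash
cat > h.py <<'E'
import numpy as np,cv2
from bench import robot
def ray(n,uv):
    c=robot.camera_info(n);K=np.array([[c['fx'],0,c['cx']],[0,c['fy'],c['cy']],[0,0,1.]])
    x=cv2.undistortPoints(np.array(uv,float).reshape(-1,1,2),K,np.array([c['k1'],0,0,0,0.]))[:,0]
    d=np.c_[x,np.ones(len(x))]@c['R']; o=-c['R'].T@c['t']; return o,d
def plane(n,uv,z):
    o,d=ray(n,uv); return o+d*((z-o[2])/d[:,2])[:,None]
def proj(n,X):
    c=robot.camera_info(n);K=np.array([[c['fx'],0,c['cx']],[0,c['fy'],c['cy']],[0,0,1.]])
    return cv2.projectPoints(np.array(X,float).reshape(-1,1,3),cv2.Rodrigues(c['R'])[0],c['t'],K,np.array([c['k1'],0,0,0,0.]))[0][:,0]
def crop(n,tag,x0,y0,x1,y1,s,p):
    cv2.imwrite(f"pics/{tag}.png",cv2.resize(p[y0:y1,x0:x1,::-1],None,fx=s,fy=s,interpolation=cv2.INTER_CUBIC))
def blue(p,roi):
    h=cv2.cvtColor(p,cv2.COLOR_RGB2HSV);m=cv2.inRange(h,(105,110,40),(130,255,255))
    k=np.zeros_like(m);x0,y0,x1,y1=roi;k[y0:y1,x0:x1]=m[y0:y1,x0:x1];return k
E
python3 - <<'E'
from h import *
for n,roi in(("top",(300,180,385,240)),("scene",(280,190,400,250))):
    p=np.load(f"pics/{n}0.npz")['p']
    m=blue(p,roi); cs=cv2.findContours(m,0,2)[0]; c=max(cs,key=cv2.contourArea)
    hull=cv2.convexHull(c); W=plane(n,hull[:,0],0.085)
    rect=cv2.minAreaRect((W[:,:2]*1000).astype(np.float32)); print(n,rect,cv2.boxPoints(rect).round(1).tolist())
    q=cv2.approxPolyDP(hull,4,True)[:,0]; print(q.tolist(),plane(n,q,.085).round(4).tolist())
    # dark pad
    x0,y0,x1,y1=roi
    fill=np.zeros_like(m);cv2.fillConvexPoly(fill,hull,255);fill=cv2.erode(fill,np.ones((3,3)))
    pad=((fill>0)&(p.max(2)<60)); ys,xs=np.where(pad);print(len(xs)); 
    if len(xs):print(plane(n,[[xs.mean(),ys.mean()]],.085))
    crop(n,n+"c0",x0-25,y0-25,x1+25,y1+25,5 if n=="top" else 4,p)
E
```

```text
top ((535.7096557617188, 177.81591796875), (120.60150909423828, 85.80976867675781), 88.2383041381836) [[491.0, 118.9000015258789], [576.7000122070312, 116.19999694824219], [580.4000244140625, 236.8000030517578], [494.70001220703125, 239.39999389648438]]
[[320, 190], [366, 193], [364, 225], [319, 223]] [[0.5795, 0.2352, 0.085], [0.5741, 0.118, 0.085], [0.4919, 0.1226, 0.085], [0.4946, 0.2358, 0.085]]
0
scene ((531.3265991210938, 177.29290771484375), (119.93067169189453, 85.57439422607422), 86.84245300292969) [[485.29998779296875, 119.80000305175781], [570.7000122070312, 115.0999984741211], [577.4000244140625, 234.8000030517578], [491.8999938964844, 239.5]]
[[305, 214], [333, 204], [363, 225], [335, 237]] [[0.4947, 0.237, 0.085], [0.5762, 0.2306, 0.085], [0.567, 0.1153, 0.085], [0.4873, 0.1197, 0.085]]
15
[[0.50547039 0.18146338 0.085     ]]
```

View pics/topc0.png

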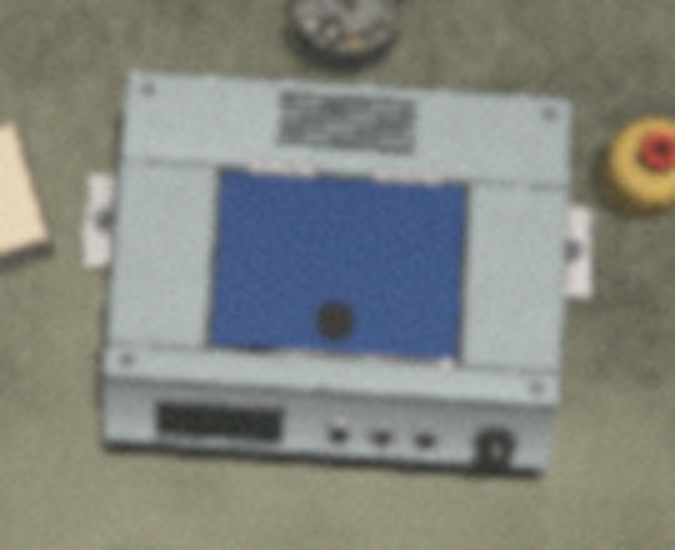

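View pics/scenec0.png

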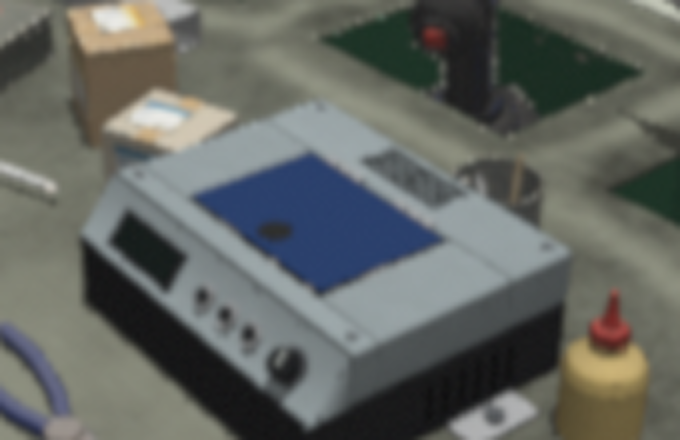

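Unit origin is about (0.5335, 0.1775) and its yaw about −2.5°. That puts the pad at about (0.5045, 0.179). I'll shut the fingers into one probe, turn the jaws along the unit's y and go above the pad.

Request:
{"method": "step_arm", "body": {
  "commands": [
    {"xyz":[0.03,-0.028,0],"twist":[0,0,2]},
    {"xyz":[0.06,-0.056,0],"twist":[0,0,4]},
    {"xyz":[0.09,-0.085,0],"twist":[0,0,6]},
    {"xyz":[0.12,-0.113,0],"twist":[0,0,8]},
    {"xyz":[0.15,-0.142,0],"twist":[0,0,10]},
    {"xyz":[0.18,-0.17,0],"twist":[0,0,11.3]},
    {"xyz":[0.21,-0.2,0],"twist":[0,0,11.3]},
    {"xyz":[0.24,-0.228,0],"twist":[0,0,11.3]},
    {"xyz":[0.27,-0.257,0],"twist":[0,0,11.3]},
    {"xyz":[0.3,-0.285,0],"twist":[0,0,11.3]},
    {"xyz":[0.33,-0.314,-0.01],"twist":[0,0,11.3]},
    {"xyz":[0.355,-0.338,-0.02],"twist":[0,0,11.3]}
  ],
  "fingers": 255
}}

```text
time: 1.1
tool_pos: [0.489, 0.1938, 0.1937]
ee_rot: [-1.572, -0.0, 1.524]
wrist_force: [0.5, 0.2, -0.4]
width: 0.0174
```

Request:
{"method": "step_arm", "body": {
  "commands": [
    {"xyz":[0.0175,-0.017,-0.02],"twist":[0,0,0]},
    {"xyz":[0.0175,-0.017,-0.05],"twist":[0,0,0]},
    {"xyz":[0.0175,-0.017,-0.07],"twist":[0,0,0]},
    {"xyz":[0.0175,-0.017,-0.07],"twist":[0,0,0]},
    {"xyz":[0.0175,-0.017,-0.07],"twist":[0,0,0]},
    {"xyz":[0.0175,-0.017,-0.07],"twist":[0,0,0]}
  ]
}}

```text
time: 1.6
tool_pos: [0.5052, 0.1793, 0.1248]
ee_rot: [-1.572, -0.001, 1.526]
wrist_force: [0.5, -0.8, 1.5]
width: 0.0002
```

```bash
python3 - <<'E'
from h import *
o=robot.get_obs();print({k:np.round(v,4) for k,v in o.items()})
for n,b in(("top",(270,140,400,260)),("scene",(260,120,420,280))):
    p,d=robot.snapshot(n);crop(n,n+"c1",*b,5 if n=="top" else 4,p)
E
```

```text
{'time': np.float64(1.6), 'joint_positions': array([ 2.3510e-01,  8.9500e-02,  1.5452e+00,  1.0000e-04,  1.5052e+00,
       -1.2906e+00]), 'qvel': array([ 0.0054, -0.017 , -0.025 , -0.0008, -0.0023,  0.0002]), 'joint_torque': array([-2.05500e-01, -3.18779e+01, -2.81647e+01, -7.40000e-03,
        1.07400e-01, -2.00000e-04]), 'tool_pos': array([0.5052, 0.1793, 0.1248]), 'ee_rot': array([-1.5724e+00, -6.0000e-04,  1.5256e+00]), 'wrist_force': array([ 0.5221, -0.8148,  1.4504]), 'wrist_torque': array([0.0033, 0.0241, 0.0209]), 'width': np.float64(0.0002)}
```

View pics/scenec1.png

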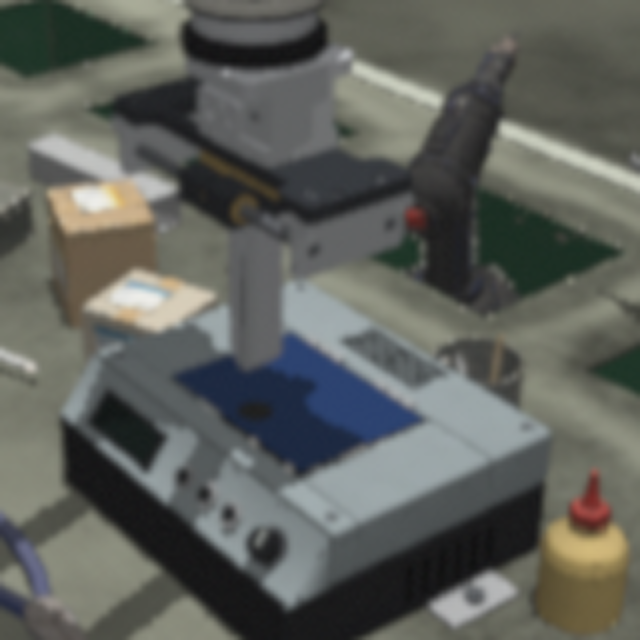

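View pics/topc1.png

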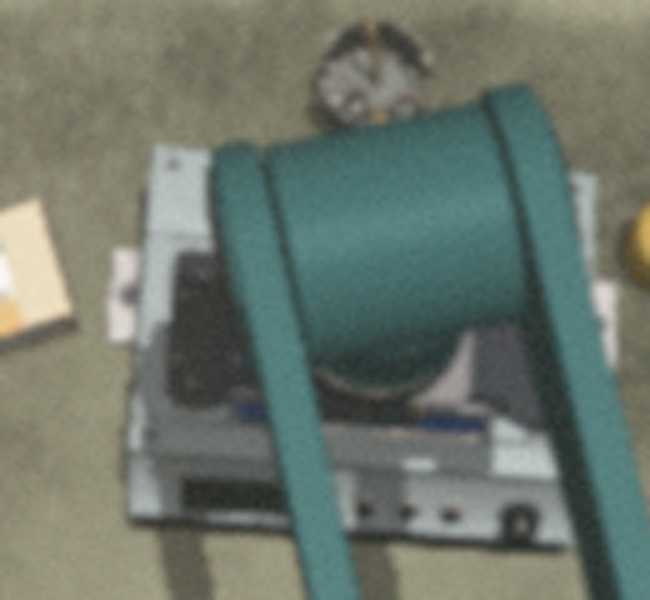

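The scene picture shows the shut fingertips over the hatch, with the pad at (255,408) in the crop, just in front of the tip as seen from above. The wide gripper body lies along the unit's y. Tip is at z ≈ 0.117, so I lower gently with small steps and watch the force.

Request:
{"method": "step_arm", "body": {
  "commands": [
    {"xyz":[0,0,-0.012],"twist":[0,0,0]},
    {"xyz":[0,0,-0.024],"twist":[0,0,0]},
    {"xyz":[0,0,-0.028],"twist":[0,0,0]},
    {"xyz":[0,0,-0.03],"twist":[0,0,0]},
    {"xyz":[0,0,-0.03],"twist":[0,0,0]},
    {"xyz":[0,0,-0.03],"twist":[0,0,0]}
  ]
}}

```text
time: 2.2
tool_pos: [0.5042, 0.1789, 0.0936]
ee_rot: [-1.569, 0.0, 1.525]
wrist_force: [-1.9, 0.1, 2.2]
width: 0.0003
```

Request:
{"method": "step_arm", "body": {
  "commands": [
    {"xyz":[0,0,-0.001],"twist":[0,0,0]},
    {"xyz":[0,0,-0.002],"twist":[0,0,0]},
    {"xyz":[0,0,-0.002],"twist":[0,0,0]},
    {"xyz":[0,0,-0.002],"twist":[0,0,0]}
  ]
}}

```text
time: 2.53
tool_pos: [0.5045, 0.1789, 0.0917]
ee_rot: [-1.57, -0.0, 1.525]
wrist_force: [-2.3, 0.3, 3.5]
width: 0.0002
```

Request:
{"method": "step_arm", "body": {
  "commands": [
    {"xyz":[0,0,-0.001],"twist":[0,0,0]},
    {"xyz":[0,0,-0.0015],"twist":[0,0,0]},
    {"xyz":[0,0,-0.0015],"twist":[0,0,0]}
  ]
}}

```text
time: 2.78
tool_pos: [0.5048, 0.1789, 0.09]
ee_rot: [-1.571, -0.0, 1.525]
wrist_force: [-2.1, -0.2, 4.0]
width: 0.0003
```

Request:
{"method": "step_arm", "body": {
  "commands": [
    {"xyz":[0,0,-0.001],"twist":[0,0,0]},
    {"xyz":[0,0,-0.001],"twist":[0,0,0]},
    {"xyz":[0,0,-0.001],"twist":[0,0,0]}
  ]
}}

```text
time: 3.03
tool_pos: [0.5049, 0.1789, 0.089]
ee_rot: [-1.571, -0.0, 1.525]
wrist_force: [-2.8, 0.5, 4.4]
width: 0.0006
```

Request:
{"method": "step_arm", "body": {
  "commands": [
    {"xyz":[0,0,-0.0005],"twist":[0,0,0]},
    {"xyz":[0,0,-0.0005],"twist":[0,0,0]},
    {"xyz":[0,0,-0.0005],"twist":[0,0,0]}
  ]
}}

```text
time: 3.28
tool_pos: [0.5049, 0.1789, 0.0886]
ee_rot: [-1.571, -0.0, 1.525]
wrist_force: [-2.3, 0.3, 3.4]
width: 0.0003
```

Request:
{"method": "step_arm", "body": {
  "commands": [
    {"xyz":[0,0,-0.0006],"twist":[0,0,0]},
    {"xyz":[0,0,-0.0006],"twist":[0,0,0]},
    {"xyz":[0,0,-0.0006],"twist":[0,0,0]}
  ]
}}

```text
time: 3.53
tool_pos: [0.5049, 0.1789, 0.0884]
ee_rot: [-1.571, -0.0, 1.525]
wrist_force: [-2.6, -0.1, 6.0]
width: 0.0003
```

Force is now about 6 N and travel is starting to stop, so I release: a little up, then up and forward out of the hatch's arc.

Request:
{"method": "step_arm", "body": {
  "commands": [
    {"xyz":[0,0,0.012],"twist":[0,0,0]},
    {"xyz":[-0.018,0.001,0.04],"twist":[0,0,0]},
    {"xyz":[-0.043,0.002,0.07],"twist":[0,0,0]},
    {"xyz":[-0.075,0.003,0.085],"twist":[0,0,0]},
    {"xyz":[-0.1,0.004,0.085],"twist":[0,0,0]},
    {"xyz":[-0.1,0.004,0.085],"twist":[0,0,0]},
    {"xyz":[-0.1,0.004,0.085],"twist":[0,0,0]},
    {"xyz":[-0.1,0.004,0.085],"twist":[0,0,0]},
    {"xyz":[-0.1,0.004,0.085],"twist":[0,0,0]},
    {"xyz":[-0.1,0.004,0.085],"twist":[0,0,0]},
    {"xyz":[-0.1,0.004,0.085],"twist":[0,0,0]},
    {"xyz":[-0.1,0.004,0.085],"twist":[0,0,0]}
  ]
}}

```text
time: 4.53
tool_pos: [0.4051, 0.1827, 0.1724]
ee_rot: [-1.57, 0.0, 1.525]
wrist_force: [-1.2, 0.6, -0.2]
width: 0.0005
```

```bash
python3 - <<'E'
from h import *
o=robot.get_obs();print({k:np.round(o[k],4) for k in("time","tool_pos","wrist_force")})
for n,b in(("top",(270,140,400,260)),("scene",(260,120,420,280))):
    p,d=robot.snapshot(n);crop(n,n+"c2",*b,5 if n=="top" else 4,p)
E
```

```text
{'time': np.float64(4.5333), 'tool_pos': array([0.4051, 0.1827, 0.1724]), 'wrist_force': array([-1.1673,  0.6407, -0.151 ])}
```

View pics/scenec2.png

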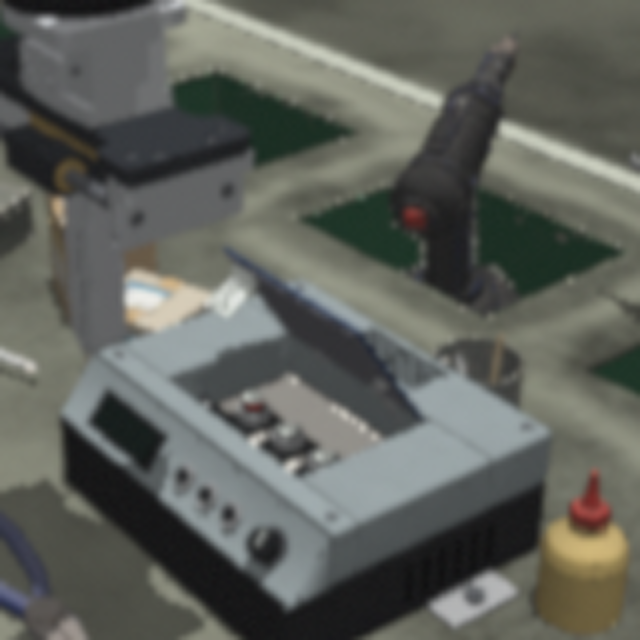

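View pics/topc2.png

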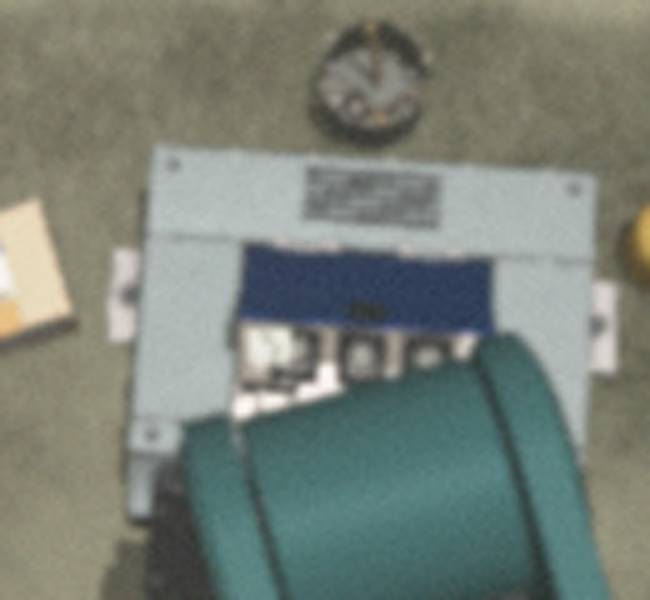

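The hatch popped up to about 1.0 rad. The red band shows on the leftmost button (unit +y), scene crop (255,407); the other two are in. Now I bring the fingertip to the inner face near the middle of the free edge and push back.

Request:
{"method": "step_arm", "body": {
  "commands": [
    {"xyz":[0.025,-0.001,-0.01],"twist":[0,0,0]},
    {"xyz":[0.05,-0.002,-0.02],"twist":[0,0,0]},
    {"xyz":[0.075,-0.003,-0.02],"twist":[0,0,0]},
    {"xyz":[0.095,-0.004,-0.02],"twist":[0,0,0]},
    {"xyz":[0.105,-0.004,-0.02],"twist":[0,0,0]},
    {"xyz":[0.111,-0.0045,-0.02],"twist":[0,0,0]},
    {"xyz":[0.117,-0.005,-0.019],"twist":[0,0,0]},
    {"xyz":[0.122,-0.005,-0.018],"twist":[0,0,0]},
    {"xyz":[0.127,-0.005,-0.017],"twist":[0,0,0]},
    {"xyz":[0.132,-0.0055,-0.016],"twist":[0,0,0]}
  ]
}}

```text
time: 5.47
tool_pos: [0.5367, 0.1776, 0.1575]
ee_rot: [-1.571, -0.0, 1.526]
wrist_force: [-0.7, 0.5, 0.2]
width: 0.0002
```

Request:
{"method": "step_arm", "body": {
  "commands": [
    {"xyz":[0.005,0,0.001],"twist":[0,0,0]},
    {"xyz":[0.01,0,0.002],"twist":[0,0,0]},
    {"xyz":[0.015,-0.0005,0.002],"twist":[0,0,0]},
    {"xyz":[0.019,-0.001,0.002],"twist":[0,0,0]},
    {"xyz":[0.019,-0.001,0.002],"twist":[0,0,0]}
  ]
}}

```text
time: 5.88
tool_pos: [0.5565, 0.1762, 0.1587]
ee_rot: [-1.571, -0.0, 1.525]
wrist_force: [-0.4, -0.5, 0.6]
width: 0.0004
```

```bash
python3 - <<'E'
from h import *
n="scene";p,d=robot.snapshot(n);crop(n,n+"c3",260,120,420,280,4,p)
E
```

```text
(no output)
```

View pics/scenec3.png

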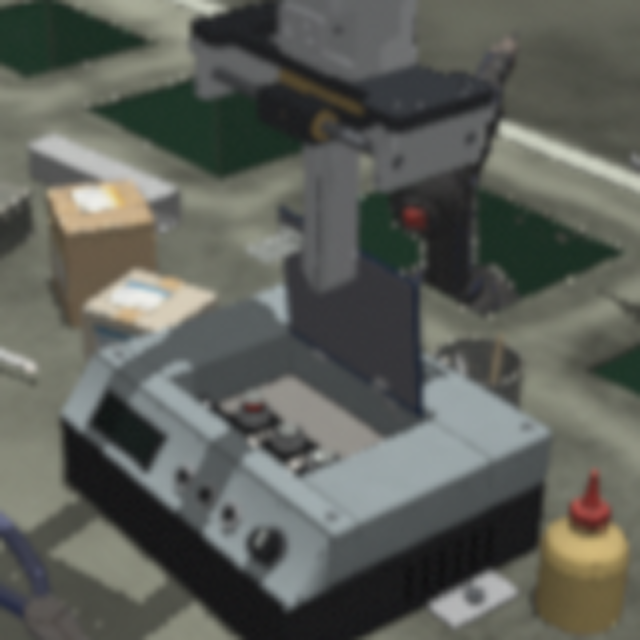

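The tip is on the middle of the inner face with the hatch nearly upright (around crop 330,290), at negligible force. I continue 20 mm past upright, then withdraw.

Request:
{"method": "step_arm", "body": {
  "commands": [
    {"xyz":[0.005,0,0],"twist":[0,0,0]},
    {"xyz":[0.01,0,0],"twist":[0,0,0]},
    {"xyz":[0.015,-0.0005,0],"twist":[0,0,0]},
    {"xyz":[0.02,-0.001,0],"twist":[0,0,0]},
    {"xyz":[0.022,-0.001,0],"twist":[0,0,0]},
    {"xyz":[0.022,-0.001,0],"twist":[0,0,0]},
    {"xyz":[0.022,-0.001,0],"twist":[0,0,0]},
    {"xyz":[0.022,-0.001,0],"twist":[0,0,0]}
  ]
}}

```text
time: 6.6
tool_pos: [0.5777, 0.1754, 0.1589]
ee_rot: [-1.571, -0.0, 1.525]
wrist_force: [-0.2, 0.3, 0.2]
width: 0.0003
```

```bash
python3 - <<'E'
from h import *
n="scene";p,d=robot.snapshot(n);crop(n,n+"c4",260,120,420,280,4,p)
E
```

```text
(no output)
```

View pics/scenec4.png

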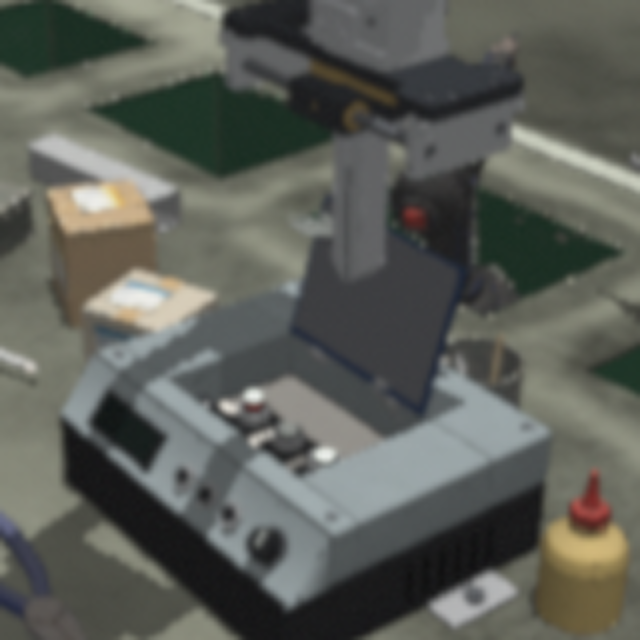

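The hatch is past upright and leaning back. I back off toward the button, up and clear of the hatch, then check that the hatch stays open.

Request:
{"method": "step_arm", "body": {
  "commands": [
    {"xyz":[-0.015,0.002,0.005],"twist":[0,0,0]},
    {"xyz":[-0.04,0.01,0.015],"twist":[0,0,0]},
    {"xyz":[-0.07,0.01,0.03],"twist":[0,0,0]},
    {"xyz":[-0.1,0.01,0.04],"twist":[0,-1,0]},
    {"xyz":[-0.13,0.01,0.04],"twist":[0,-2,0]},
    {"xyz":[-0.16,0.01,0.04],"twist":[0,-3,0]},
    {"xyz":[-0.17,0.01,0.04],"twist":[0,-3,0]},
    {"xyz":[-0.17,0.01,0.04],"twist":[0,-3,0]},
    {"xyz":[-0.17,0.01,0.04],"twist":[0,-3,0]}
  ]
}}

```text
time: 7.4
tool_pos: [0.4082, 0.1855, 0.1995]
ee_rot: [-1.625, -0.003, 1.526]
wrist_force: [0.4, -0.5, -0.3]
width: 0.0003
```

```bash
python3 - <<'E'
from h import *
for n,b,s in(("top",(300,160,385,240),8),("scene",(290,150,400,260),6)):
    p,d=robot.snapshot(n);crop(n,n+"c5",*b,s,p);np.savez(f"pics/{n}5.npz",p=p,d=d)
o=robot.get_obs();print({k:np.round(o[k],4) for k in("time","tool_pos","wrist_force")})
O=np.array([.5335,.1775]);a=-.045;u=np.array([np.cos(a),np.sin(a)]);v=np.array([-u[1],u[0]])
for y in(34,0,-34):
    xy=O-.005*u+y/1000*v;z=.0715 if y>0 else .0655
    P=[*xy,z];print(np.round(P,4),[proj(n,P)[0].round(1).tolist() for n in("top","scene")])
E
```

```text
{'time': np.float64(7.5), 'tool_pos': array([0.4089, 0.1854, 0.1989]), 'wrist_force': array([ 1.0805, -0.3978, -0.4215])}
[0.53   0.2117 0.0715] [[328.8, 210.2], [323.4, 218.1]]
[0.5285 0.1777 0.0655] [[342.0, 211.4], [332.1, 226.5]]
[0.527  0.1438 0.0655] [[355.3, 212.3], [341.2, 233.0]]
```

View pics/scenec5.png

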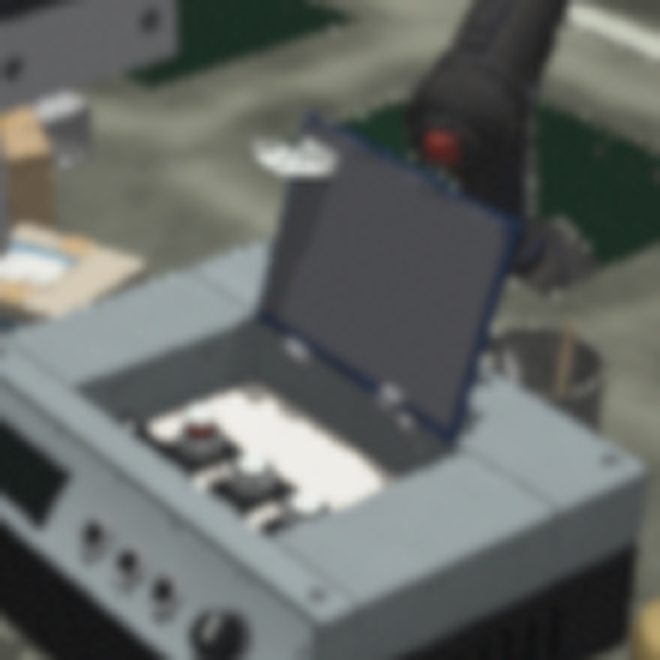

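View pics/topc5.png

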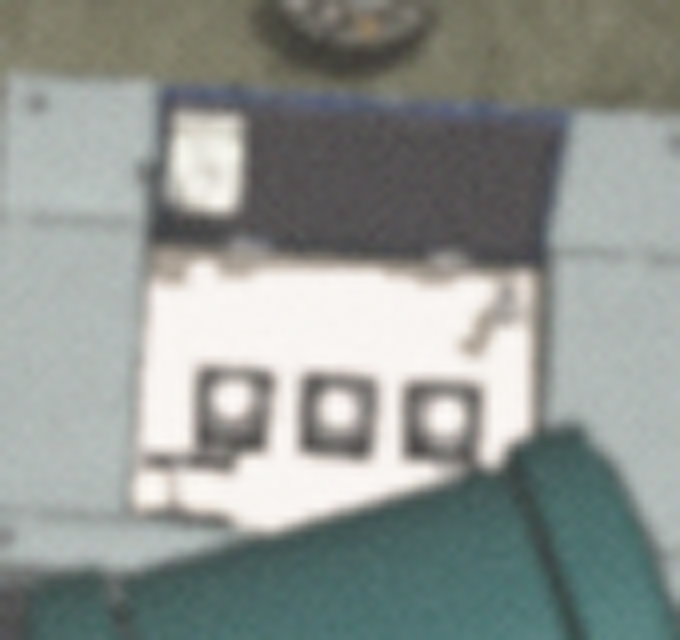

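The hatch rests open, its free edge along (310,120)–(515,225) in the scene crop, untouched. The three white tops are at top crop (235,402), (340,405) and (447,415). The left one has the red band in the scene crop at (202,432). Now over that button, at world about (0.528, 0.2115).

Request:
{"method": "step_arm", "body": {
  "commands": [
    {"xyz":[0.03,0.008,0],"twist":[0,0,0]},
    {"xyz":[0.06,0.016,0],"twist":[0,0,0]},
    {"xyz":[0.09,0.024,-0.01],"twist":[0,0,0]},
    {"xyz":[0.11,0.026,-0.03],"twist":[0,0,0]},
    {"xyz":[0.1175,0.026,-0.055],"twist":[0,0,0]},
    {"xyz":[0.1175,0.026,-0.08],"twist":[0,0,0]},
    {"xyz":[0.1175,0.026,-0.101],"twist":[0,0,0]},
    {"xyz":[0.1175,0.026,-0.101],"twist":[0,0,0]},
    {"xyz":[0.1175,0.026,-0.101],"twist":[0,0,0]},
    {"xyz":[0.1175,0.026,-0.101],"twist":[0,0,0]}
  ]
}}

```text
time: 8.33
tool_pos: [0.5266, 0.2115, 0.0988]
ee_rot: [-1.625, -0.003, 1.525]
wrist_force: [-0.9, -0.6, 1.1]
width: 0.0008
```

```bash
python3 - <<'E'
from h import *
n="scene";p,d=robot.snapshot(n);crop(n,n+"c6",290,150,400,260,6,p)
o=robot.get_obs();print({k:np.round(o[k],4) for k in("time","tool_pos","ee_rot","wrist_force")})
E
```

```text
{'time': np.float64(8.3833), 'tool_pos': array([0.5269, 0.2116, 0.0997]), 'ee_rot': array([-1.6261, -0.0035,  1.525 ]), 'wrist_force': array([ 0.1622,  0.7017, -0.3482])}
```

View pics/scenec6.png

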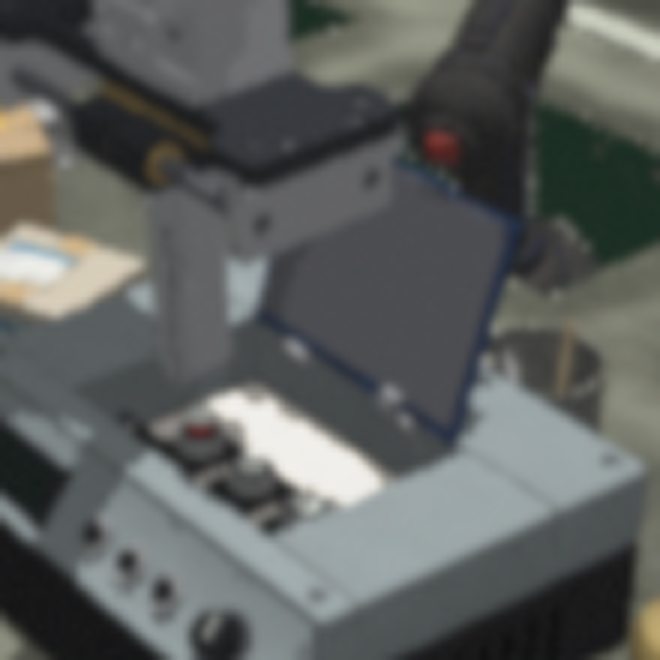

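The tip is directly over the left button, whose red band is at (202,432), and the hatch is untouched. Pressing down.

Request:
{"method": "step_arm", "body": {
  "commands": [
    {"xyz":[0,0,-0.008],"twist":[0,0,0]},
    {"xyz":[0,0,-0.014],"twist":[0,0,0]},
    {"xyz":[0,0,-0.018],"twist":[0,0,0]},
    {"xyz":[0,0,-0.02],"twist":[0,0,0]},
    {"xyz":[0,0,-0.022],"twist":[0,0,0]},
    {"xyz":[0,0,-0.022],"twist":[0,0,0]},
    {"xyz":[0,0,-0.022],"twist":[0,0,0]}
  ]
}}

```text
time: 8.97
tool_pos: [0.5253, 0.2114, 0.0763]
ee_rot: [-1.624, -0.003, 1.525]
wrist_force: [0.1, -0.6, 2.5]
width: 0.0008
```

Request:
{"method": "step_arm", "body": {
  "commands": [
    {"xyz":[0,0,-0.001],"twist":[0,0,0]},
    {"xyz":[0,0,-0.002],"twist":[0,0,0]},
    {"xyz":[0,0,-0.002],"twist":[0,0,0]},
    {"xyz":[0,0,-0.002],"twist":[0,0,0]}
  ]
}}

```text
time: 9.3
tool_pos: [0.5253, 0.2114, 0.074]
ee_rot: [-1.623, -0.003, 1.525]
wrist_force: [-1.2, -1.3, 4.4]
width: 0.0002
```

Request:
{"method": "step_arm", "body": {
  "commands": [
    {"xyz":[0,0,-0.001],"twist":[0,0,0]},
    {"xyz":[0,0,-0.0015],"twist":[0,0,0]},
    {"xyz":[0,0,-0.0015],"twist":[0,0,0]},
    {"xyz":[0,0,-0.0015],"twist":[0,0,0]}
  ]
}}

```text
time: 9.63
tool_pos: [0.5254, 0.2114, 0.0734]
ee_rot: [-1.624, -0.003, 1.525]
wrist_force: [-2.8, -1.2, 7.9]
width: 0.0005
```

Request:
{"method": "step_arm", "body": {
  "commands": [
    {"xyz":[0,0,-0.001],"twist":[0,0,0]},
    {"xyz":[0,0,-0.0015],"twist":[0,0,0]},
    {"xyz":[0,0,-0.0015],"twist":[0,0,0]}
  ]
}}

```text
time: 9.88
tool_pos: [0.5254, 0.2115, 0.0732]
ee_rot: [-1.624, -0.003, 1.525]
wrist_force: [-5.6, -0.8, 11.5]
width: 0.0001
```

Request:
{"method": "step_arm", "body": {
  "commands": [
    {"xyz":[0,0,0.01],"twist":[0,0,0]},
    {"xyz":[0,0,0.03],"twist":[0,0,0]},
    {"xyz":[-0.01,0,0.06],"twist":[0,0,0]},
    {"xyz":[-0.04,0,0.09],"twist":[0,0,0]},
    {"xyz":[-0.07,0,0.12],"twist":[0,0,0]},
    {"xyz":[-0.1,0,0.14],"twist":[0,0,0]},
    {"xyz":[-0.13,0,0.14],"twist":[0,0,0]},
    {"xyz":[-0.15,0,0.14],"twist":[0,0,0]},
    {"xyz":[-0.15,0,0.14],"twist":[0,0,0]},
    {"xyz":[-0.15,0,0.14],"twist":[0,0,0]},
    {"xyz":[-0.15,0,0.14],"twist":[0,0,0]}
  ]
}}

```text
time: 10.8
tool_pos: [0.3758, 0.2113, 0.2104]
ee_rot: [-1.623, -0.002, 1.525]
wrist_force: [0.6, -0.5, -0.1]
width: 0.0005
```

```bash
python3 - <<'E'
from h import *
for n,b,s in(("top",(300,160,385,240),8),("scene",(290,150,400,260),6)):
    p,d=robot.snapshot(n);crop(n,n+"c7",*b,s,p)
    if n=="top":cv2.imwrite("pics/top7.png",p[...,::-1])
o=robot.get_obs();print({k:np.round(o[k],4) for k in("time","tool_pos","wrist_force")})
E
```

```text
{'time': np.float64(10.9), 'tool_pos': array([0.376 , 0.2113, 0.2102]), 'wrist_force': array([-0.175 , -0.4117, -0.1987])}
```

View pics/scenec7.png

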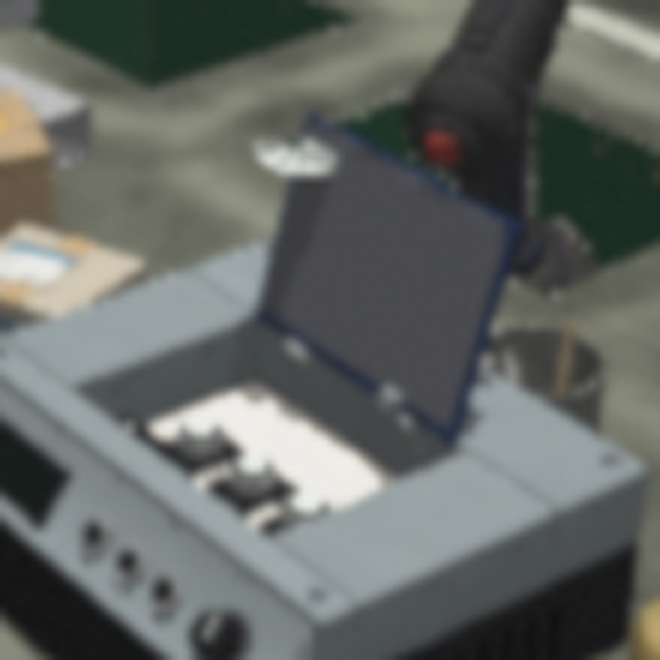

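View pics/topc7.png

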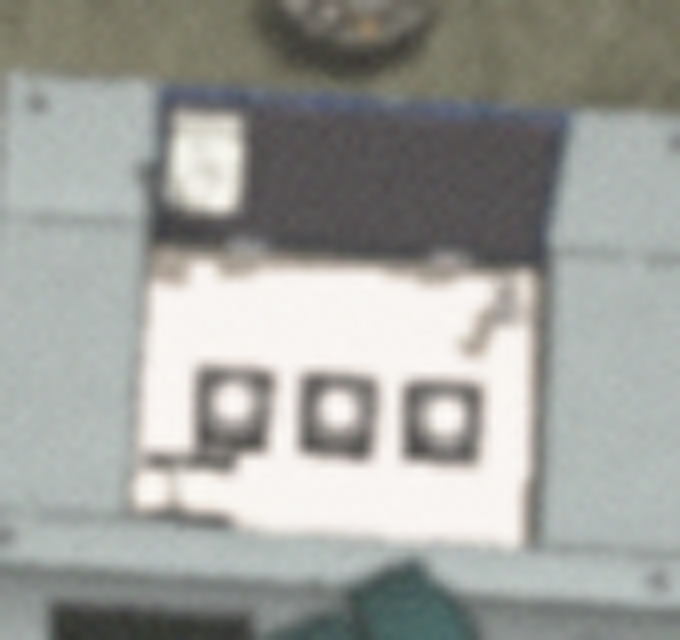

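View pics/top7.png

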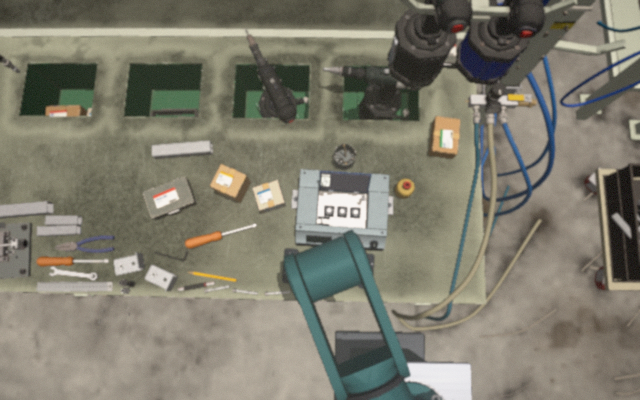

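The red band is gone: the left button at scene crop (202,438) now looks like its neighbours. The hatch stands open and the loose things are where they were, though the pliers are hidden under the arm, which never came low there. Handing in.

```bash
python3 -c "
from bench import robot
print(robot.close_job(), robot.get_obs()['wrist_force'])"
```

```text
the job is handed in; nothing more can be done
the job is handed in; nothing more can be done
```

The tripped breaker is reset and the hatch is left open; I handed the job in at about 10.9 s.

- **Hatch latch:** I pressed the pad with the shut fingertips, with about 6 N at the last reading, then moved up and forward. The hatch popped up to about 1 rad by itself.
- **Hatch opening:** I pushed it back at the middle of its inner face, with no measurable force. After I withdrew it rested open on its stop, untouched.
- **Breaker:** The button standing out was the leftmost (unit +y). I pressed it until it stopped moving, at about 11.5 N.

**Last checks:**
- The red band was gone and all three buttons looked level.
- The hatch was open, and the wrist force was about zero with the arm clear.
- The bystanders I could see hadn't moved. The pliers were hidden under the arm in the last top view, so I couldn't check them; the tool stayed at least about 0.16 m above the worktop in that area.
- The two cameras disagreed by about 3–4 mm in x. I used a value in between, and both presses landed.

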